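# Nest the brush-washing pots on the cork mat and cap them

## Task

Put the white brush pots away as one nest: stand the low wide pot in the middle of the round cork mat, then the middle-sized pot inside it, then the tall narrow pot inside that, and last put the cap level over the tall pot's mouth, in that order. All must stand upright at the end; they are ceramic, so set each one down gently, without dropping or knocking it over, and leave the paint jar and the roll of tape where they are.

Things in the scene. Friction and masses are not known exactly. Their poses are not given: they have to be found in the camera images.
- low_pot_centre (a point): The low wide white ceramic pot: a plain round open cylinder, 68 mm outside diameter, 62 mm inside, 42 mm tall, wall 3 mm, floor 4 mm thick, loose, stands upright on the table. The point is on its axis half-way up (21 mm above its underside); z up, yaw has no meaning (round).
- middle_pot_centre (a point): The middle-sized white ceramic pot: a plain round open cylinder, 50 mm outside diameter, 44 mm inside, 78 mm tall, wall 3 mm, floor 4 mm thick, loose, stands upright on the table. The point is on its axis half-way up (39 mm above its underside); z up, yaw has no meaning (round).
- tall_pot_centre (a point): The tall narrow white ceramic pot: a plain round open cylinder, 30 mm outside diameter, 24 mm inside, 112 mm tall, wall 3 mm, floor 4 mm thick, loose, stands upright on the table. The point is on its axis half-way up (56 mm above its underside); z up, yaw has no meaning (round).
- cap_peg (a point): The cap: a round white ceramic lid, loose, with an upright wooden peg (14 mm thick, 40 mm tall) on its middle. Disc 45 mm wide, its top 14 mm above the underside; hollow skirt below, 10 mm deep, 40 mm inside, which goes loosely over the outside of the tall pot's rim until the disc lies on the rim. 54 mm tall overall. The point is on the axis, in the peg, 35 mm above the underside; z up.
- cork_mat: The round brown cork mat, 110 mm in diameter, 4 mm thick, fixed on the table: where the nest of pots belongs. Origin at the centre of its underside, at table height.
- tile: A square terracotta tile, 100 x 100 mm, 6 mm thick, fixed on the table; not used in this job. Origin at the centre of its underside.
- jar_centre (a point): A closed blue paint jar with white lid, 48 mm in diameter, 65 mm tall, loose: to be left alone. The point is on its axis half-way up.
- tape_centre (a point): A roll of pale paper tape lying flat, 80 mm outside diameter, 60 mm inside, 22 mm tall, loose: to be left alone. The point is at its centre half-way up.
Things that resemble listed ones, but are neither listed nor needed, are in the scene too. Of the things like the cork_mat, leave any that is red; of the rest the smaller one is meant.

How it is judged:
On the way, in this order (a step that is already met when the one before it is completed fails the run):
1. the low wide pot stands upright on the cork mat, its centre within 20 mm of the mat's, and is released (horizontal distance between low_pot_centre and cork_mat below 0.02 m and z of low_pot_centre in the frame of cork_mat below 0.029 m and angle between low_pot_centre's own z axis and vertical below 0.1 rad and contact force between the fingers and low_pot below 0.05 N), for 0.2 s.
2. the middle pot stands upright on the floor of the low pot and is released (horizontal distance between middle_pot_centre and low_pot_centre below 0.012 m and z of middle_pot_centre in the frame of low_pot_centre below 0.025 m and angle between middle_pot_centre's own z axis and vertical below 0.1 rad and contact force between the fingers and middle_pot below 0.05 N), for 0.2 s.
3. the tall narrow pot stands upright on the floor of the middle pot and is released (horizontal distance between tall_pot_centre and middle_pot_centre below 0.012 m and z of tall_pot_centre in the frame of middle_pot_centre below 0.024 m and angle between tall_pot_centre's own z axis and vertical below 0.1 rad and contact force between the fingers and tall_pot below 0.05 N), for 0.2 s.
4. the cap sits level on the mouth of the tall pot and is released (horizontal distance between cap_peg and tall_pot_centre below 0.01 m and z of cap_peg in the frame of tall_pot_centre below 0.084 m and angle between cap_peg's own z axis and vertical below 0.1 rad and contact force between the fingers and cap below 0.05 N), for 0.2 s.
At the end, for the whole second after the job is handed in: Low pot within 20 mm of the mat's centre, standing on the mat; middle pot on the low pot's floor, tall pot on the middle pot's floor; cap seated on the tall pot's rim (within 3 mm of its height, 10 mm of its axis); all within 0.1 rad of upright, released and at rest (all of step 1 and all of step 2 and all of step 3 and all of step 4 and linear speed of each of low_pot, middle_pot, tall_pot, cap below 0.02 m/s); the robot touches nothing.
It fails at once if a pot or the cap is dropped or knocked: it moves faster than 0.8 m/s (a fall of about 33 mm) while not in the fingers ((linear speed of low_pot above 0.8 m/s and contact force between the fingers and low_pot below 0.05 N) or (linear speed of middle_pot above 0.8 m/s and contact force between the fingers and middle_pot below 0.05 N) or (linear speed of tall_pot above 0.8 m/s and contact force between the fingers and tall_pot below 0.05 N) or (linear speed of cap above 0.8 m/s and contact force between the fingers and cap below 0.05 N)).
It fails at once if the jar is pushed more than 30 mm from its place (distance of jar_centre from where it was at the start of the episode above 0.03 m).
It fails at once if the roll of tape is pushed more than 30 mm from its place (distance of tape_centre from where it was at the start of the episode above 0.03 m).
It also fails if it takes over 122 s, if anything falls off the work surface, if the arm or the gripper's body presses on something with over 40 N, if the wrist force passes 120 N, or if a joint passes its speed limit or range.

## Robot

A 6-joint arm with a two-finger parallel gripper is mounted at the origin on the work surface. World frame = base frame: x ahead of the robot, y to its left, z up, the work surface at z = 0. Lengths are in m, angles in rad, forces in N, time in s.
With the tool pointing down it reaches from about 0.325 to 0.775 m from the base axis. Payload 5.5 kg.
Tool frame: the origin (TCP) lies at the very end of the fingers, on their centre line; the grasp point (between the pads) lies 19 mm behind it; z points along the fingers, y is the line along which they close (so a half turn about z gives the same grasp; the last joint's range is limited). The gripper opens to 88 mm and grips with 3 to 60 N. Pads are 20 mm wide; open, the fingers measure 115 mm over their backs; the gripper's body (75 mm by 178 mm) begins 61 mm behind the grasp point.
Start: joints at [-1.386, 0.091, 1.231, -0, 1.82, -0.057], TCP at [0.144, -0.583, 0.223] pointing down, gripper open.
Joint ranges: [-2.87, 2.87], [-0.86, 2.18], [0.17, 2.46], [-1.51, 4.65], [0.06, 2.69], [-2.65, 2.65]. Speed limits (rad/s): [2.57, 2.57, 3.01, 3.14, 3.14, 3.14].

## Interface

Orientations are given as a unit quaternion [w, x, y, z].
In Python, from workcell import arm gives the robot as it stands.
- The arm moves only by the tool play_rows, never from a script. Its argument "commands" is a list of rows, each an object with "delta_pos": the shift along the tool's x, y, z as a fraction of full scale, a list of three; "twist": the turn, a rotation vector about the tool's x, y, z as a fraction of full scale, a list of three; "grip": the closure, from 0 (fully open) to 1 (shut). A call has 1 to 12 rows; each row is the pose to reach, as a shift and turn from the pose commanded when the call began, along the tool's axes at that moment; what a row does not reach only later rows make up. Full scale, the value 1, is 0.1 m for a shift and 60 degrees for a turn. A row lasts 1/12 s, in which the tool goes at most 41.7 mm and 7.16 degrees, less where a joint would pass 70% of its speed; a pose out of reach is approached as far as the arm can. A call with a number of a shift or a turn outside -1 to 1 is refused whole. A call with a gripper value outside its range is refused whole. The fingers move at their own pace and stop on an object; "grip_force" is the grip in N (left out, the last holds). Time passes only in rows, so rows that repeat a pose let the fingers close. It gives the time, the measured TCP pose, the force, the opening and the grip force at its end, in the units of the state.
- arm.get_state(): the state, without advancing time (a new reading comes with each control period).
- arm.camera(name): name is "scene" or "top" or "wrist"; returns the picture (400x640x3 uint8, red, green, blue); there is no depth.
- arm.camera_params(name): a dict with "camera_matrix" (3x3 intrinsics, pixels), "dist" ([k1, k2, p1, p2, k3] as OpenCV has them; the pictures are not rectified), "R" (3x3) and "t" (3): a world point X has camera coordinates R X + t; the wrist camera has in their place "mount" (4x4, takes a point from camera to tool coordinates, whose origin is the TCP and whose axes are the flange's). Camera axes: x right, y down, z forward; pixel columns grow to the right and rows downward; lengths in m; the calibration is good to about 2 mm. A picture is of the moment at which its call begins: read the wrist's pose just before it. camera_params takes no time and is no camera call.
- arm.close_job(): hands the job in; it is judged then, once.
The state is a dict: "t": time; "joint_pos": joint angles; "dq": joint speeds; "joint_torque": joint torques, N m; "tool_pos": TCP position; "orientation": TCP orientation; "ft_force": force on the tool from outside, world axes, zero at the start; "torque": the same for the moment, N m; "finger_gap": finger opening in m; "grip_force": force on a finger pad.
Only numpy, scipy, OpenCV 4.12 (cv2) and the standard library are available. Lean on these libraries where they do the work, as an engineer would, in place of code of your own. Each camera call takes 0.05 s, during which the arm holds its last target. There are 200 camera calls.

## Working session

There is one attempt and no reset: what is moved stays moved. The work goes in short steps, Python scripts to look and compute and a tool call to move; the robot and the scene stay as the last step left them, time stands still between calls to the robot, and variables do not carry over. Pictures are saved under pics/ and viewed, at most 14 in all, crops included, and the job is handed in when it is done.

Besides the shell and the picture viewer there is one more tool, called by a JSON object that holds its "fn" and its "kwargs". play_rows: Moves the arm, as the interface text tells. Shift numbers are shares of 0.1 m and turn numbers shares of 60 degrees, none past 1 either way. Its arguments: {"type":"object","properties":{"commands":{"type":"array"},"grip_force":{"type":"number"}},"required":["commands"]}

```bash
mkdir -p pics; ls; python3 - <<'E'
from workcell import arm
import cv2,json
s=arm.get_state();print(s)
for n in("scene","top"):
    cv2.imwrite(f"pics/{n}0.png",arm.camera(n)[:,:,::-1]);p=arm.camera_params(n);print(n,p)
print(arm.camera_params("wrist"))
E
```

```text
pics
{'t': 0.0, 'joint_pos': array([-1.38570912e+00,  9.18537021e-02,  1.23185851e+00,  1.94988229e-05,
        1.81979893e+00, -5.67175528e-02]), 'dq': array([-0.00012108, -0.0005873 ,  0.00027485, -0.00035797,  0.00017194,
       -0.00078173]), 'joint_torque': array([-6.61591585e-04, -4.46448362e+01, -4.06452549e+01,  6.97042840e-02,
        2.91938998e-02, -1.49533794e-04]), 'tool_pos': array([ 0.14361401, -0.5822594 ,  0.22152543]), 'orientation': array([-9.57871090e-04,  9.92699461e-01,  1.20610367e-01, -5.20948261e-05]), 'ft_force': array([-0.00389805, -0.43102379, -0.94169156]), 'torque': array([ 0.01184665, -0.01914068, -0.03756343]), 'grip_force': 0.0, 'finger_gap': 0.08757140062978969}
scene {'camera_matrix': array([[389.85512901,   0.        , 322.70919099],
       [  0.        , 389.85512901, 195.0505105 ],
       [  0.        ,   0.        ,   1.        ]]), 'dist': array([-0.00583654,  0.        ,  0.        ,  0.        ,  0.        ]), 'R': array([[-0.47912408,  0.8775383 ,  0.01914785],
       [ 0.63921067,  0.36378447, -0.67754747],
       [-0.60153955, -0.3123898 ,
[... 428 characters left out ...]
    [ 0.19212377,  0.00880546, -0.9813312 ]]), 't': array([-0.01433421,  0.44729998,  0.96590991])}
{'camera_matrix': array([[323.2304973 ,   0.        , 314.30727653],
       [  0.        , 323.2304973 , 196.06130651],
       [  0.        ,   0.        ,   1.        ]]), 'dist': array([0.01004069, 0.        , 0.        , 0.        , 0.        ]), 'mount': array([[-7.54341842e-04, -9.62985757e-01, -2.69551223e-01,
         7.32042054e-02],
       [ 9.99999715e-01, -7.20801033e-04, -2.23410221e-04,
         4.02904772e-04],
       [ 2.08480606e-05, -2.69551315e-01,  9.62986027e-01,
        -1.62031410e-01],
       [ 0.00000000e+00,  0.00000000e+00,  0.00000000e+00,
         1.00000000e+00]])}
```

View pics/top0.png

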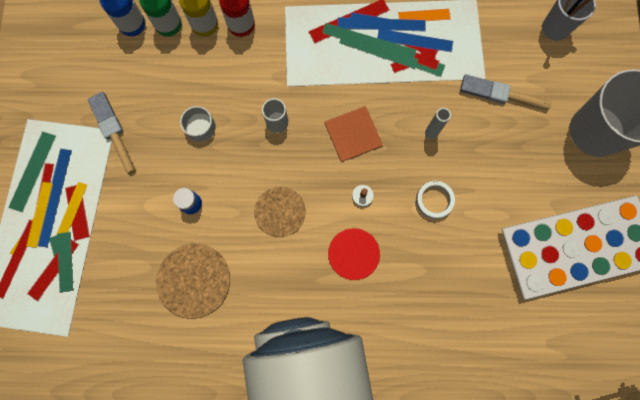

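View pics/scene0.png

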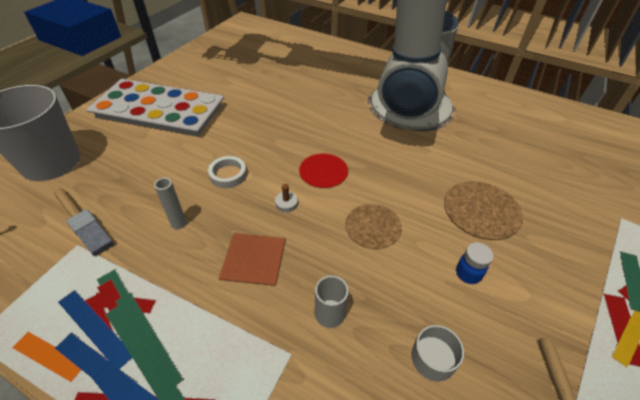

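Top view: candidate mats are the small cork at (280,211), the large cork at (193,280), and the red disc at (354,254). Red is excluded, and the smaller of the other two is (280,211), so that is the mat. The rest: low pot (198,125), middle pot (275,115), tall pot (438,124), cap (363,196), jar (187,202), tape (436,200). I'll confirm with one enlarged crop.

```bash
cat > h.py <<'E'
import numpy as np, cv2
from scipy.spatial.transform import Rotation as Rn
from workcell import arm
def cam(n,s=None):
    p=arm.camera_params(n)
    if n!="wrist": return p["camera_matrix"],p["dist"],p["R"],p["t"]
    q=s["orientation"];T=np.eye(4);T[:3,:3]=Rn.from_quat([q[1],q[2],q[3],q[0]]).as_matrix();T[:3,3]=s["tool_pos"]
    W=np.linalg.inv(T@p["mount"]);return p["camera_matrix"],p["dist"],W[:3,:3],W[:3,3]
def ray(c,uv,z):
    K,d,R,t=c;x=cv2.undistortPoints(np.array([[uv]],float),K,d).ravel()
    o=-R.T@t;v=R.T@np.r_[x,1];return (o+v*(z-o[2])/v[2])
def proj(c,X): return cv2.projectPoints(np.atleast_2d(np.array(X,float)),cv2.Rodrigues(c[2])[0],c[3],c[0],c[1])[0][:,0]
def circ(c,xyz,r,n=60):
    a=np.linspace(0,2*np.pi,n);return proj(c,np.c_[xyz[0]+r*np.cos(a),xyz[1]+r*np.sin(a),a*0+xyz[2]])
def tool(s,xyz):  # world point -> shift in tool axes, units of 0.1 m
    q=s["orientation"];return Rn.from_quat([q[1],q[2],q[3],q[0]]).inv().apply(np.array(xyz)-s["tool_pos"])/.1
E
python3 - <<'E'
import h,cv2,numpy as np
c=h.cam("top");im=cv2.imread("pics/top0.png")
print(np.linalg.norm(h.ray(c,(280,186),.004)-h.ray(c,(280,237),.004)))
for n,uv,z in [("low",(198,122),.042),("mid",(275,109),.078),("tall",(444,116),.112),("cap",(363,197),.014),("mat",(280,211.5),.004),("jar",(183,199),.065),("tape",(436,199),.022)]:print(n,h.ray(c,uv,z).round(4))
cv2.imwrite("pics/c1.png",cv2.resize(im[90:250,160:480],None,fx=2.5,fy=2.5,interpolation=cv2.INTER_CUBIC))
E
```

```text
0.11084077236864764
low [0.615  0.2539 0.042 ]
mid [0.6318 0.0855 0.078 ]
tall [ 0.6071 -0.2553  0.112 ]
cap [ 0.4606 -0.1012  0.014 ]
mat [0.4289 0.0758 0.004 ]
jar [0.442  0.2681 0.065 ]
tape [ 0.4564 -0.2547  0.022 ]
```

View pics/c1.png

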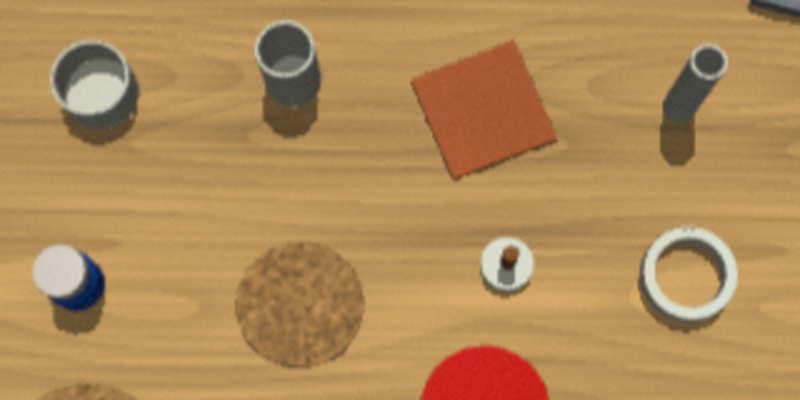

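The crop confirms it: rim centres are low (196.8,121.6), middle (274.4,110), tall (443.2,114.8); cap disc (362.8,195.6); small brown cork mat (280,211.2), 110.8 mm wide as specified. Next I'll square the tool to the world axes while I refine the positions by ring fits.

{"fn": "play_rows", "kwargs": {"commands": [{"delta_pos": [0, 0, 0], "twist": [0, 0, 0.115], "grip": 0}, {"delta_pos": [0, 0, 0], "twist": [0, 0, 0.231], "grip": 0}, {"delta_pos": [0, 0, 0], "twist": [0, 0, 0.231], "grip": 0}], "grip_force": 15}}

```text
t: 0.35
tool_pos: [0.1436, -0.5824, 0.222]
orientation: [-0.001, 1.0, -0.002, -0.0]
ft_force: [0.8, 0.1, -1.1]
finger_gap: 0.0878
grip_force: 0.0
```

```bash
cat >> h.py <<'E'
from scipy.ndimage import map_coordinates as mc
def ringfit(im,c,xyz,rad,z,rng=.014):
    """best (x,y) of a bright ring: rad = wall mid radius, compared with 4 mm in and out"""
    g=cv2.GaussianBlur(im,(3,3),0).min(2).astype(float)
    def f(x,y):
        v=[mc(g,circ(c,(x,y,z),r)[:,::-1].T,order=1).mean() for r in (rad,rad+.004,rad-.004)]
        return v[0]-.5*v[1]-.5*v[2]
    x,y=xyz[:2]
    for st,w in ((.002,rng),(.0005,.003)):
        s=[(f(a,b),a,b) for a in np.arange(x-w,x+w+1e-6,st) for b in np.arange(y-w,y+w+1e-6,st)]
        m,x,y=max(s)
    return round(m,1),round(x,4),round(y,4)
E
python3 - <<'E'
import h,cv2
c=h.cam("top");im=cv2.imread("pics/top0.png")
for n,uv,z,r in [("low",(196.8,121.6),.042,.0325),("mid",(274.4,110),.078,.0235),("tall",(443.2,114.8),.112,.0135)]:
    p=h.ray(c,uv,z);print(n,p.round(4),h.ringfit(im,c,p,r,z))
print("cap",h.ray(c,(362.8,195.6),.014),"mat",h.ray(c,(280,211.2),.004))
E
```

```text
low [0.6159 0.2565 0.042 ] (np.float64(29.0), np.float64(0.6194), np.float64(0.26))
mid [0.6296 0.0867 0.078 ] (np.float64(39.3), np.float64(0.6321), np.float64(0.0892))
tall [ 0.6096 -0.2538  0.112 ] (np.float64(41.9), np.float64(0.6111), np.float64(-0.2538))
cap [ 0.46360294 -0.10080027  0.014     ] mat [0.42956402 0.07581768 0.004     ]
```

{"fn": "play_rows", "kwargs": {"commands": [{"delta_pos": [0.2, -0.35, 0], "twist": [0, 0, 0], "grip": 0}, {"delta_pos": [0.4, -0.7, 0], "twist": [0, 0, 0], "grip": 0}, {"delta_pos": [0.52, -0.93, 0], "twist": [0, 0, 0], "grip": 0}]}}

```text
t: 0.6
tool_pos: [0.1967, -0.4874, 0.2219]
orientation: [-0.001, 1.0, 0.002, 0.0]
ft_force: [0.3, 0.3, -0.3]
finger_gap: 0.0878
grip_force: 0.0
```

{"fn": "play_rows", "kwargs": {"commands": [{"delta_pos": [0.2, -0.35, 0], "twist": [0, 0, 0], "grip": 0}, {"delta_pos": [0.4, -0.7, 0], "twist": [0, 0, 0], "grip": 0}, {"delta_pos": [0.52, -0.93, 0], "twist": [0, 0, 0], "grip": 0}]}}

```text
t: 0.85
tool_pos: [0.2489, -0.3939, 0.2226]
orientation: [-0.0, 1.0, 0.003, 0.0]
ft_force: [0.1, -0.0, -0.2]
finger_gap: 0.088
grip_force: 0.0
```

{"fn": "play_rows", "kwargs": {"commands": [{"delta_pos": [0.2, -0.35, 0], "twist": [0, 0, 0], "grip": 0}, {"delta_pos": [0.4, -0.7, 0], "twist": [0, 0, 0], "grip": 0}, {"delta_pos": [0.52, -0.93, 0], "twist": [0, 0, 0], "grip": 0}]}}

```text
t: 1.1
tool_pos: [0.3007, -0.3009, 0.2226]
orientation: [-0.0, 1.0, 0.003, 0.0]
ft_force: [0.5, 0.1, 0.7]
finger_gap: 0.0879
grip_force: 0.0
```

{"fn": "play_rows", "kwargs": {"commands": [{"delta_pos": [0.2, -0.35, 0], "twist": [0, 0, 0], "grip": 0}, {"delta_pos": [0.4, -0.7, 0], "twist": [0, 0, 0], "grip": 0}, {"delta_pos": [0.52, -0.93, 0], "twist": [0, 0, 0], "grip": 0}]}}

```text
t: 1.35
tool_pos: [0.3526, -0.2079, 0.2226]
orientation: [-0.0, 1.0, 0.003, 0.0]
ft_force: [-0.1, 0.2, -0.1]
finger_gap: 0.0878
grip_force: 0.0
```

{"fn": "play_rows", "kwargs": {"commands": [{"delta_pos": [0.2, -0.35, 0], "twist": [0, 0, 0], "grip": 0}, {"delta_pos": [0.4, -0.7, 0], "twist": [0, 0, 0], "grip": 0}, {"delta_pos": [0.52, -0.93, 0], "twist": [0, 0, 0], "grip": 0}]}}

```text
t: 1.6
tool_pos: [0.4046, -0.1147, 0.2225]
orientation: [-0.0, 1.0, 0.003, 0.0]
ft_force: [0.2, -1.0, 0.2]
finger_gap: 0.0877
grip_force: 0.0
```

{"fn": "play_rows", "kwargs": {"commands": [{"delta_pos": [0.2, -0.35, 0], "twist": [0, 0, 0], "grip": 0}, {"delta_pos": [0.4, -0.7, 0], "twist": [0, 0, 0], "grip": 0}, {"delta_pos": [0.52, -0.93, 0], "twist": [0, 0, 0], "grip": 0}]}}

```text
t: 1.85
tool_pos: [0.4566, -0.0216, 0.2223]
orientation: [-0.0, 1.0, 0.003, -0.0]
ft_force: [0.6, -0.4, -0.0]
finger_gap: 0.0882
grip_force: 0.0
```

{"fn": "play_rows", "kwargs": {"commands": [{"delta_pos": [0.2, -0.35, 0], "twist": [0, 0, 0], "grip": 0}, {"delta_pos": [0.4, -0.7, 0], "twist": [0, 0, 0], "grip": 0}, {"delta_pos": [0.52, -0.93, 0], "twist": [0, 0, 0], "grip": 0}]}}

```text
t: 2.1
tool_pos: [0.5085, 0.0715, 0.222]
orientation: [-0.0, 1.0, 0.003, -0.0]
ft_force: [0.5, -0.2, -0.6]
finger_gap: 0.0876
grip_force: 0.0
```

{"fn": "play_rows", "kwargs": {"commands": [{"delta_pos": [0.2, -0.35, 0], "twist": [0, 0, 0], "grip": 0}, {"delta_pos": [0.4, -0.7, 0], "twist": [0, 0, 0], "grip": 0}, {"delta_pos": [0.52, -0.93, 0], "twist": [0, 0, 0], "grip": 0}]}}

```text
t: 2.35
tool_pos: [0.5605, 0.1644, 0.2216]
orientation: [-0.0, 1.0, 0.003, -0.0]
ft_force: [0.6, -0.0, 0.1]
finger_gap: 0.0876
grip_force: 0.0
```

{"fn": "play_rows", "kwargs": {"commands": [{"delta_pos": [0.2, -0.35, 0.2], "twist": [0, 0, 0], "grip": 0}, {"delta_pos": [0.4, -0.7, 0.4], "twist": [0, 0, 0], "grip": 0}, {"delta_pos": [0.52, -0.93, 0.6], "twist": [0, 0, 0], "grip": 0}, {"delta_pos": [0.52, -0.93, 0.6], "twist": [0, 0, 0], "grip": 0}, {"delta_pos": [0.52, -0.93, 0.6], "twist": [0, 0, 0], "grip": 0}, {"delta_pos": [0.52, -0.93, 0.6], "twist": [0, 0, 0], "grip": 0}]}}

```text
t: 2.85
tool_pos: [0.6116, 0.2541, 0.1626]
orientation: [0.0, 1.0, 0.001, -0.0]
ft_force: [0.3, -1.2, 0.2]
finger_gap: 0.0877
grip_force: 0.0
```

```bash
cat >> h.py <<'E'
def look(name,xy,z,rad,ro,fit=True):
    s=arm.get_state();c=cam("wrist",s);im=arm.camera("wrist")[:,:,::-1].copy()
    r=ringfit(im,c,xy,rad,z) if fit else (0,*xy)
    print("fit",r,"tcp",s["tool_pos"].round(4),"dt,0.1m:",tool(s,[r[1],r[2],s["tool_pos"][2]]).round(3))
    cv2.polylines(im,[circ(c,(r[1],r[2],z),ro).round().astype(int)],True,(0,0,255),1)
    cv2.imwrite(f"pics/{name}.png",im)
E
python3 -c "
import h;h.look('low',(.618,.258),.042,.0325,.034)"
```

```text
fit (np.float64(79.4), np.float64(0.619), np.float64(0.26)) tcp [0.6116 0.2541 0.1626] dt,0.1m: [ 0.074 -0.059 -0.   ]
```

View pics/low.png

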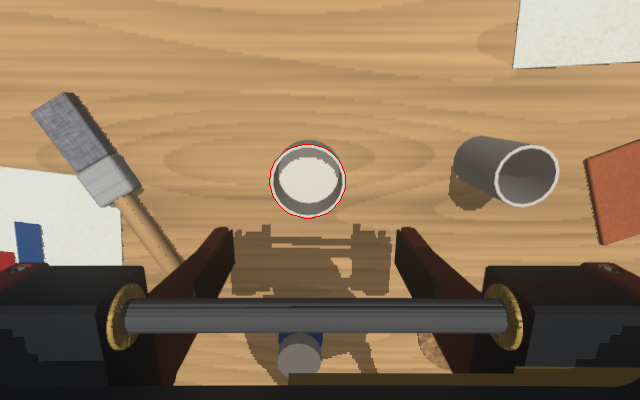

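The wrist view shows the low pot at (308,181) with the fitted circle exactly on its rim, agreeing with the top view. I'll go down and grip it.

{"fn": "play_rows", "kwargs": {"commands": [{"delta_pos": [0.074, -0.059, 0.3], "twist": [0, 0, 0], "grip": 0}, {"delta_pos": [0.074, -0.059, 0.6], "twist": [0, 0, 0], "grip": 0}, {"delta_pos": [0.074, -0.059, 0.8], "twist": [0, 0, 0], "grip": 0}, {"delta_pos": [0.074, -0.059, 1.0], "twist": [0, 0, 0], "grip": 0}, {"delta_pos": [0.074, -0.059, 1.0], "twist": [0, 0, 0], "grip": 0}]}}

```text
t: 3.32
tool_pos: [0.6175, 0.2583, 0.0597]
orientation: [0.001, 1.0, -0.0, -0.002]
ft_force: [1.1, -0.7, -0.4]
finger_gap: 0.0878
grip_force: 0.0
```

{"fn": "play_rows", "kwargs": {"commands": [{"delta_pos": [0, 0, 0.17], "twist": [0, 0, 0], "grip": 0}, {"delta_pos": [0, 0, 0.34], "twist": [0, 0, 0], "grip": 0}, {"delta_pos": [0, 0, 0.5], "twist": [0, 0, 0], "grip": 0}, {"delta_pos": [0, 0, 0.5], "twist": [0, 0, 0], "grip": 0}, {"delta_pos": [0, 0, 0.5], "twist": [0, 0, 0], "grip": 1}, {"delta_pos": [0, 0, 0.5], "twist": [0, 0, 0], "grip": 1}, {"delta_pos": [0, 0, 0.5], "twist": [0, 0, 0], "grip": 1}, {"delta_pos": [0, 0, 0.5], "twist": [0, 0, 0], "grip": 1}, {"delta_pos": [0, 0, 0.5], "twist": [0, 0, 0], "grip": 1}, {"delta_pos": [0, 0, 0.5], "twist": [0, 0, 0], "grip": 1}, {"delta_pos": [0, 0, 0.5], "twist": [0, 0, 0], "grip": 1}, {"delta_pos": [0, 0, 0.5], "twist": [0, 0, 0], "grip": 1}]}}

```text
t: 4.32
tool_pos: [0.6203, 0.2605, 0.0153]
orientation: [-0.0, 1.0, -0.0, 0.002]
ft_force: [-0.2, -1.1, 5.3]
finger_gap: 0.0678
grip_force: 15.0
```

{"fn": "play_rows", "kwargs": {"commands": [{"delta_pos": [0, 0, -0.1], "twist": [0, 0, 0], "grip": 1}, {"delta_pos": [0, 0, -0.3], "twist": [0, 0, 0], "grip": 1}, {"delta_pos": [0, 0, -0.6], "twist": [0, 0, 0], "grip": 1}, {"delta_pos": [0, 0, -0.8], "twist": [0, 0, 0], "grip": 1}, {"delta_pos": [0, 0, -0.8], "twist": [0, 0, 0], "grip": 1}]}}

```text
t: 4.73
tool_pos: [0.6215, 0.2613, 0.0994]
orientation: [-0.002, 1.0, 0.0, 0.004]
ft_force: [0.6, 0.6, -0.4]
finger_gap: 0.0675
grip_force: 15.0
```

{"fn": "play_rows", "kwargs": {"commands": [{"delta_pos": [-0.15, 0.15, 0], "twist": [0, 0, 0], "grip": 1}, {"delta_pos": [-0.35, 0.35, 0], "twist": [0, 0, 0], "grip": 1}, {"delta_pos": [-0.6, 0.6, 0], "twist": [0, 0, 0], "grip": 1}, {"delta_pos": [-0.8, 0.8, 0], "twist": [0, 0, 0], "grip": 1}, {"delta_pos": [-0.95, 0.92, 0], "twist": [0, 0, 0], "grip": 1}]}}

```text
t: 5.15
tool_pos: [0.5219, 0.1665, 0.0908]
orientation: [0.001, 1.0, -0.0, -0.001]
ft_force: [0.7, -0.1, -2.7]
finger_gap: 0.0677
grip_force: 15.0
```

{"fn": "play_rows", "kwargs": {"commands": [{"delta_pos": [-0.2, 0.2, 0], "twist": [0, 0, 0], "grip": 1}, {"delta_pos": [-0.4, 0.4, 0], "twist": [0, 0, 0], "grip": 1}, {"delta_pos": [-0.65, 0.65, 0], "twist": [0, 0, 0], "grip": 1}, {"delta_pos": [-0.85, 0.83, 0], "twist": [0, 0, 0], "grip": 1}, {"delta_pos": [-0.95, 0.92, 0], "twist": [0, 0, 0], "grip": 1}, {"delta_pos": [-0.95, 0.92, 0], "twist": [0, 0, 0], "grip": 1}, {"delta_pos": [-0.95, 0.92, 0], "twist": [0, 0, 0], "grip": 1}]}}

```text
t: 5.73
tool_pos: [0.4289, 0.0762, 0.092]
orientation: [-0.0, 1.0, -0.001, -0.0]
ft_force: [0.1, -0.1, -1.3]
finger_gap: 0.0676
grip_force: 15.0
```

```bash
python3 -c "
import h;h.look('mat',(.4296,.0758),.004,.0325,.055,False)"
```

```text
fit (0, 0.4296, 0.0758) tcp [0.4289 0.0762 0.092 ] dt,0.1m: [ 0.007  0.004 -0.   ]
```

View pics/mat.png

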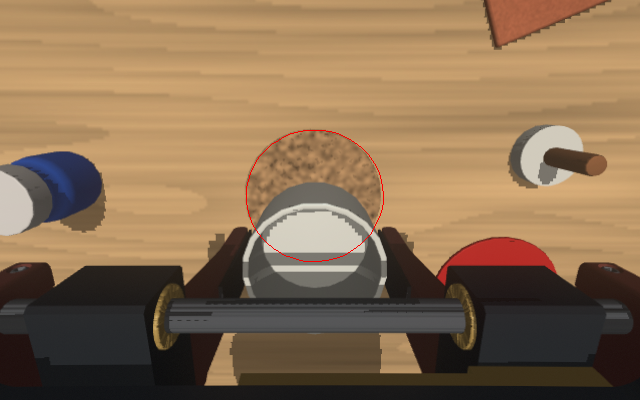

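The mat circle fits at image (315,196), and the pot hangs in the fingers above it. I'll lower it gently.

{"fn": "play_rows", "kwargs": {"commands": [{"delta_pos": [0.007, 0, 0.15], "twist": [0, 0, 0], "grip": 1}, {"delta_pos": [0.007, 0, 0.3], "twist": [0, 0, 0], "grip": 1}, {"delta_pos": [0.007, 0, 0.45], "twist": [0, 0, 0], "grip": 1}, {"delta_pos": [0.007, 0, 0.55], "twist": [0, 0, 0], "grip": 1}, {"delta_pos": [0.007, 0, 0.62], "twist": [0, 0, 0], "grip": 1}, {"delta_pos": [0.007, 0, 0.66], "twist": [0, 0, 0], "grip": 1}, {"delta_pos": [0.007, 0, 0.68], "twist": [0, 0, 0], "grip": 1}, {"delta_pos": [0.007, 0, 0.7], "twist": [0, 0, 0], "grip": 1}, {"delta_pos": [0.007, 0, 0.7], "twist": [0, 0, 0], "grip": 1}, {"delta_pos": [0.007, 0, 0.7], "twist": [0, 0, 0], "grip": 1}]}}

```text
t: 6.62
tool_pos: [0.4302, 0.0763, 0.0232]
orientation: [-0.0, 1.0, -0.0, 0.001]
ft_force: [0.3, 0.7, -0.8]
finger_gap: 0.0676
grip_force: 15.0
```

{"fn": "play_rows", "kwargs": {"commands": [{"delta_pos": [0, 0, 0.015], "twist": [0, 0, 0], "grip": 1}, {"delta_pos": [0, 0, 0.03], "twist": [0, 0, 0], "grip": 1}, {"delta_pos": [0, 0, 0.03], "twist": [0, 0, 0], "grip": 1}, {"delta_pos": [0, 0, 0.03], "twist": [0, 0, 0], "grip": 1}]}}

```text
t: 6.95
tool_pos: [0.4298, 0.0763, 0.0196]
orientation: [-0.0, 1.0, -0.0, 0.0]
ft_force: [0.1, 1.3, -1.7]
finger_gap: 0.0679
grip_force: 15.0
```

{"fn": "play_rows", "kwargs": {"commands": [{"delta_pos": [0, 0, 0.01], "twist": [0, 0, 0], "grip": 1}, {"delta_pos": [0, 0, 0.02], "twist": [0, 0, 0], "grip": 1}, {"delta_pos": [0, 0, 0.02], "twist": [0, 0, 0], "grip": 1}, {"delta_pos": [0, 0, 0.02], "twist": [0, 0, 0], "grip": 1}]}}

```text
t: 7.28
tool_pos: [0.43, 0.0763, 0.0192]
orientation: [0.0, 1.0, -0.0, 0.0]
ft_force: [-5.9, -0.3, 7.6]
finger_gap: 0.0676
grip_force: 15.0
```

{"fn": "play_rows", "kwargs": {"commands": [{"delta_pos": [0, 0, 0.01], "twist": [0, 0, 0], "grip": 1}, {"delta_pos": [0, 0, 0.02], "twist": [0, 0, 0], "grip": 1}, {"delta_pos": [0, 0, 0.02], "twist": [0, 0, 0], "grip": 1}, {"delta_pos": [0, 0, 0.02], "twist": [0, 0, 0], "grip": 1}]}}

```text
t: 7.62
tool_pos: [0.4305, 0.0763, 0.0189]
orientation: [0.0, 1.0, -0.0, 0.001]
ft_force: [-8.7, -0.6, 15.7]
finger_gap: 0.0676
grip_force: 15.0
```

{"fn": "play_rows", "kwargs": {"commands": [{"delta_pos": [0, 0, -0.03], "twist": [0, 0, 0], "grip": 1}, {"delta_pos": [0, 0, -0.03], "twist": [0, 0, 0], "grip": 1}, {"delta_pos": [0, 0, -0.03], "twist": [0, 0, 0], "grip": 0}, {"delta_pos": [0, 0, -0.03], "twist": [0, 0, 0], "grip": 0}, {"delta_pos": [0, 0, -0.03], "twist": [0, 0, 0], "grip": 0}, {"delta_pos": [0, 0, -0.03], "twist": [0, 0, 0], "grip": 0}, {"delta_pos": [0, 0, -0.03], "twist": [0, 0, 0], "grip": 0}, {"delta_pos": [0, 0, -0.03], "twist": [0, 0, 0], "grip": 0}]}}

```text
t: 8.28
tool_pos: [0.4298, 0.0763, 0.0185]
orientation: [0.0, 1.0, -0.0, -0.0]
ft_force: [0.2, -0.6, 0.2]
finger_gap: 0.0879
grip_force: 0.0
```

{"fn": "play_rows", "kwargs": {"commands": [{"delta_pos": [0, 0, -0.2], "twist": [0, 0, 0], "grip": 0}, {"delta_pos": [0, 0, -0.5], "twist": [0, 0, 0], "grip": 0}, {"delta_pos": [0, 0, -0.8], "twist": [0, 0, 0], "grip": 0}, {"delta_pos": [0, 0, -1], "twist": [0, 0, 0], "grip": 0}, {"delta_pos": [0, 0, -1], "twist": [0, 0, 0], "grip": 0}]}}

```text
t: 8.7
tool_pos: [0.4321, 0.0765, 0.124]
orientation: [-0.0, 1.0, -0.0, 0.004]
ft_force: [0.6, -0.2, 0.4]
finger_gap: 0.0875
grip_force: 0.0
```

{"fn": "play_rows", "kwargs": {"commands": [{"delta_pos": [0.3, 0, -0.3], "twist": [0, 0, 0], "grip": 0}, {"delta_pos": [0.6, -0.06, -0.5], "twist": [0, 0, 0], "grip": 0}, {"delta_pos": [1, -0.06, -0.5], "twist": [0, 0, 0], "grip": 0}, {"delta_pos": [1, -0.06, -0.5], "twist": [0, 0, 0], "grip": 0}]}}

```text
t: 9.03
tool_pos: [0.5341, 0.0821, 0.1641]
orientation: [0.0, 1.0, -0.0, -0.002]
ft_force: [-0.2, -0.6, -2.6]
finger_gap: 0.0877
grip_force: 0.0
```

{"fn": "play_rows", "kwargs": {"commands": [{"delta_pos": [0.3, 0, 0], "twist": [0, 0, 0], "grip": 0}, {"delta_pos": [0.6, -0.06, 0], "twist": [0, 0, 0], "grip": 0}, {"delta_pos": [0.85, -0.06, 0], "twist": [0, 0, 0], "grip": 0}, {"delta_pos": [1, -0.06, 0], "twist": [0, 0, 0], "grip": 0}, {"delta_pos": [1, -0.06, 0], "twist": [0, 0, 0], "grip": 0}, {"delta_pos": [1, -0.06, 0], "twist": [0, 0, 0], "grip": 0}]}}

```text
t: 9.53
tool_pos: [0.6294, 0.0882, 0.1668]
orientation: [0.0, 1.0, -0.0, -0.002]
ft_force: [-0.7, -0.4, -0.2]
finger_gap: 0.0882
grip_force: 0.0
```

```bash
python3 -c "
import h,cv2;h.look('mid',(.632,.089),.078,.0235,.025)
im=h.arm.camera('top')[:,:,::-1].copy();cv2.imwrite('pics/top1.png',im);print(h.ringfit(im,h.cam('top'),(.43,.076),.0325,.046))"
```

```text
fit (np.float64(86.2), np.float64(0.632), np.float64(0.089)) tcp [0.6294 0.0882 0.1668] dt,0.1m: [ 0.026 -0.008 -0.   ]
(np.float64(1.3), np.float64(0.434), np.float64(0.0685))
```

View pics/mid.png

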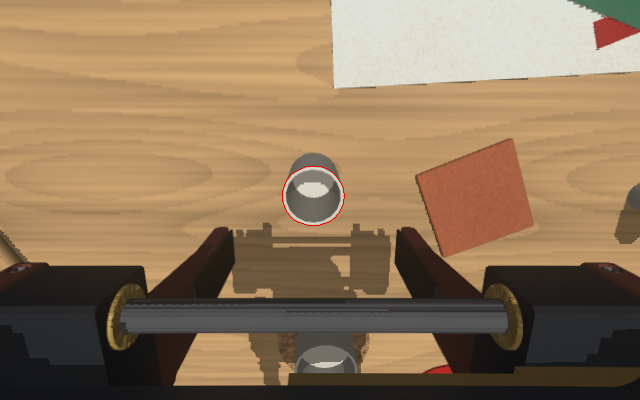

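The middle pot's rim at (313,196) is fitted exactly, and the low pot stands on the mat at the bottom edge. Next I'll grip the middle pot high up.

{"fn": "play_rows", "kwargs": {"commands": [{"delta_pos": [0.02, -0.008, 0.3], "twist": [0, 0, 0], "grip": 0}, {"delta_pos": [0.02, -0.008, 0.6], "twist": [0, 0, 0], "grip": 0}, {"delta_pos": [0.02, -0.008, 0.8], "twist": [0, 0, 0], "grip": 0}, {"delta_pos": [0.02, -0.008, 1.0], "twist": [0, 0, 0], "grip": 0}, {"delta_pos": [0.02, -0.008, 1.0], "twist": [0, 0, 0], "grip": 0}]}}

```text
t: 10.05
tool_pos: [0.6283, 0.0889, 0.0636]
orientation: [0.0, 1.0, 0.0, -0.004]
ft_force: [-0.5, 0.2, -0.0]
finger_gap: 0.0878
grip_force: 0.0
```

{"fn": "play_rows", "kwargs": {"commands": [{"delta_pos": [0, 0, 0.1], "twist": [0, 0, 0], "grip": 0}, {"delta_pos": [0, 0, 0.18], "twist": [0, 0, 0], "grip": 0}, {"delta_pos": [0, 0, 0.18], "twist": [0, 0, 0], "grip": 0}, {"delta_pos": [0, 0, 0.18], "twist": [0, 0, 0], "grip": 0}, {"delta_pos": [0, 0, 0.18], "twist": [0, 0, 0], "grip": 0.35}, {"delta_pos": [0, 0, 0.18], "twist": [0, 0, 0], "grip": 0.35}, {"delta_pos": [0, 0, 0.18], "twist": [0, 0, 0], "grip": 0.4}, {"delta_pos": [0, 0, 0.18], "twist": [0, 0, 0], "grip": 0.45}, {"delta_pos": [0, 0, 0.18], "twist": [0, 0, 0], "grip": 1}, {"delta_pos": [0, 0, 0.18], "twist": [0, 0, 0], "grip": 1}, {"delta_pos": [0, 0, 0.18], "twist": [0, 0, 0], "grip": 1}, {"delta_pos": [0, 0, 0.18], "twist": [0, 0, 0], "grip": 1}]}}

```text
t: 11.05
tool_pos: [0.6319, 0.0891, 0.0507]
orientation: [-0.0, 1.0, -0.0, 0.0]
ft_force: [0.2, 0.9, 0.5]
finger_gap: 0.0503
grip_force: 15.0
```

{"fn": "play_rows", "kwargs": {"commands": [{"delta_pos": [0, 0, -0.1], "twist": [0, 0, 0], "grip": 1}, {"delta_pos": [0, 0, -0.3], "twist": [0, 0, 0], "grip": 1}, {"delta_pos": [0, 0, -0.6], "twist": [0, 0, 0], "grip": 1}, {"delta_pos": [0, 0, -0.85], "twist": [0, 0, 0], "grip": 1}, {"delta_pos": [0, 0, -1], "twist": [0, 0, 0], "grip": 1}, {"delta_pos": [0, 0, -1], "twist": [0, 0, 0], "grip": 1}]}}

```text
t: 11.55
tool_pos: [0.6336, 0.0892, 0.1565]
orientation: [-0.0, 1.0, -0.0, 0.004]
ft_force: [0.7, 0.0, 0.1]
finger_gap: 0.0505
grip_force: 15.0
```

{"fn": "play_rows", "kwargs": {"commands": [{"delta_pos": [-0.15, 0.01, 0], "twist": [0, 0, 0], "grip": 1}, {"delta_pos": [-0.35, 0.02, 0], "twist": [0, 0, 0], "grip": 1}, {"delta_pos": [-0.6, 0.03, 0], "twist": [0, 0, 0], "grip": 1}, {"delta_pos": [-0.85, 0.05, 0], "twist": [0, 0, 0], "grip": 1}, {"delta_pos": [-1, 0.06, 0], "twist": [0, 0, 0], "grip": 1}]}}

```text
t: 11.97
tool_pos: [0.5294, 0.083, 0.1491]
orientation: [0.0, 1.0, 0.0, -0.001]
ft_force: [-0.1, -0.4, -1.2]
finger_gap: 0.0504
grip_force: 15.0
```

{"fn": "play_rows", "kwargs": {"commands": [{"delta_pos": [-0.2, 0.01, 0], "twist": [0, 0, 0], "grip": 1}, {"delta_pos": [-0.45, 0.03, 0], "twist": [0, 0, 0], "grip": 1}, {"delta_pos": [-0.7, 0.04, 0], "twist": [0, 0, 0], "grip": 1}, {"delta_pos": [-0.9, 0.06, 0], "twist": [0, 0, 0], "grip": 1}, {"delta_pos": [-1, 0.07, 0], "twist": [0, 0, 0], "grip": 1}]}}

```text
t: 12.38
tool_pos: [0.4295, 0.076, 0.1495]
orientation: [0.0, 1.0, 0.0, -0.001]
ft_force: [-0.4, 0.5, -1.8]
finger_gap: 0.0502
grip_force: 15.0
```

{"fn": "play_rows", "kwargs": {"commands": [{"delta_pos": [-0.15, 0, 0], "twist": [0, 0, 0], "grip": 1}, {"delta_pos": [-0.3, 0, 0], "twist": [0, 0, 0], "grip": 1}, {"delta_pos": [-0.4, 0, 0], "twist": [0, 0, 0], "grip": 1}, {"delta_pos": [-0.4, 0, 0], "twist": [0, 0, 0], "grip": 1}, {"delta_pos": [-0.4, 0, 0], "twist": [0, 0, 0], "grip": 1}]}}

```text
t: 12.8
tool_pos: [0.3916, 0.0761, 0.15]
orientation: [0.0, 1.0, 0.0, -0.0]
ft_force: [-0.7, -0.2, -0.6]
finger_gap: 0.05
grip_force: 15.0
```

```bash
python3 -c "
import h;h.look('low2',(.429,.076),.046,.0325,.034)"
```

```text
fit (np.float64(84.4), np.float64(0.4285), np.float64(0.076)) tcp [0.3916 0.0761 0.15  ] dt,0.1m: [ 0.369  0.001 -0.   ]
```

View pics/low2.png

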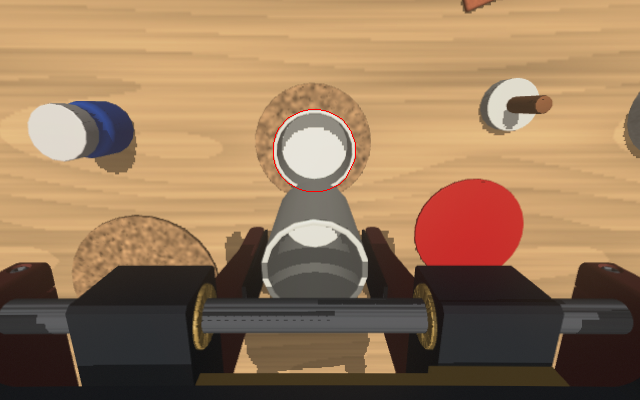

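The low pot stands centred on the mat, rim at (315,150), with the middle pot held behind it. I'll move 37 mm forward, then lower it.

{"fn": "play_rows", "kwargs": {"commands": [{"delta_pos": [0.15, 0, 0], "twist": [0, 0, 0], "grip": 1}, {"delta_pos": [0.3, 0, 0], "twist": [0, 0, 0], "grip": 1}, {"delta_pos": [0.37, 0, 0], "twist": [0, 0, 0], "grip": 1}, {"delta_pos": [0.37, 0, 0], "twist": [0, 0, 0], "grip": 1}, {"delta_pos": [0.37, 0, 0], "twist": [0, 0, 0], "grip": 1}, {"delta_pos": [0.37, 0, 0], "twist": [0, 0, 0], "grip": 1}]}}

```text
t: 13.35
tool_pos: [0.4285, 0.0761, 0.1503]
orientation: [0.0, 1.0, -0.0, -0.001]
ft_force: [-0.4, -0.1, -0.9]
finger_gap: 0.0507
grip_force: 15.0
```

{"fn": "play_rows", "kwargs": {"commands": [{"delta_pos": [0, 0, 0.1], "twist": [0, 0, 0], "grip": 1}, {"delta_pos": [0, 0, 0.2], "twist": [0, 0, 0], "grip": 1}, {"delta_pos": [0, 0, 0.3], "twist": [0, 0, 0], "grip": 1}, {"delta_pos": [0, 0, 0.4], "twist": [0, 0, 0], "grip": 1}, {"delta_pos": [0, 0, 0.5], "twist": [0, 0, 0], "grip": 1}, {"delta_pos": [0, 0, 0.6], "twist": [0, 0, 0], "grip": 1}, {"delta_pos": [0, 0, 0.7], "twist": [0, 0, 0], "grip": 1}, {"delta_pos": [0, 0, 0.78], "twist": [0, 0, 0], "grip": 1}, {"delta_pos": [0, 0, 0.83], "twist": [0, 0, 0], "grip": 1}, {"delta_pos": [0, 0, 0.86], "twist": [0, 0, 0], "grip": 1}, {"delta_pos": [0, 0, 0.86], "twist": [0, 0, 0], "grip": 1}, {"delta_pos": [0, 0, 0.86], "twist": [0, 0, 0], "grip": 1}]}}

```text
t: 14.35
tool_pos: [0.429, 0.0761, 0.0649]
orientation: [-0.0, 1.0, -0.0, 0.0]
ft_force: [0.0, 1.0, -1.1]
finger_gap: 0.0507
grip_force: 15.0
```

{"fn": "play_rows", "kwargs": {"commands": [{"delta_pos": [0, 0, 0.015], "twist": [0, 0, 0], "grip": 1}, {"delta_pos": [0, 0, 0.03], "twist": [0, 0, 0], "grip": 1}, {"delta_pos": [0, 0, 0.03], "twist": [0, 0, 0], "grip": 1}, {"delta_pos": [0, 0, 0.03], "twist": [0, 0, 0], "grip": 1}]}}

```text
t: 14.68
tool_pos: [0.4289, 0.0761, 0.0617]
orientation: [0.0, 1.0, -0.0, 0.0]
ft_force: [-0.4, 0.7, -1.8]
finger_gap: 0.0507
grip_force: 15.0
```

{"fn": "play_rows", "kwargs": {"commands": [{"delta_pos": [0, 0, 0.015], "twist": [0, 0, 0], "grip": 1}, {"delta_pos": [0, 0, 0.03], "twist": [0, 0, 0], "grip": 1}, {"delta_pos": [0, 0, 0.03], "twist": [0, 0, 0], "grip": 1}, {"delta_pos": [0, 0, 0.03], "twist": [0, 0, 0], "grip": 1}]}}

```text
t: 15.02
tool_pos: [0.4289, 0.0761, 0.0587]
orientation: [-0.0, 1.0, -0.0, 0.0]
ft_force: [1.3, -0.2, -0.9]
finger_gap: 0.0505
grip_force: 15.0
```

{"fn": "play_rows", "kwargs": {"commands": [{"delta_pos": [0, 0, 0.01], "twist": [0, 0, 0], "grip": 1}, {"delta_pos": [0, 0, 0.02], "twist": [0, 0, 0], "grip": 1}, {"delta_pos": [0, 0, 0.02], "twist": [0, 0, 0], "grip": 1}, {"delta_pos": [0, 0, 0.02], "twist": [0, 0, 0], "grip": 1}]}}

```text
t: 15.35
tool_pos: [0.4293, 0.0762, 0.0585]
orientation: [-0.0, 1.0, 0.0, 0.001]
ft_force: [-3.5, -0.2, 8.6]
finger_gap: 0.0508
grip_force: 15.0
```

{"fn": "play_rows", "kwargs": {"commands": [{"delta_pos": [0, 0, -0.015], "twist": [0, 0, 0], "grip": 1}, {"delta_pos": [0, 0, -0.015], "twist": [0, 0, 0], "grip": 1}, {"delta_pos": [0, 0, -0.015], "twist": [0, 0, 0], "grip": 0.3}, {"delta_pos": [0, 0, -0.015], "twist": [0, 0, 0], "grip": 0.2}, {"delta_pos": [0, 0, -0.015], "twist": [0, 0, 0], "grip": 0}, {"delta_pos": [0, 0, -0.015], "twist": [0, 0, 0], "grip": 0}, {"delta_pos": [0, 0, -0.015], "twist": [0, 0, 0], "grip": 0}, {"delta_pos": [0, 0, -0.015], "twist": [0, 0, 0], "grip": 0}]}}

```text
t: 16.02
tool_pos: [0.4288, 0.0761, 0.058]
orientation: [0.0, 1.0, -0.0, -0.0]
ft_force: [0.2, 0.2, -0.5]
finger_gap: 0.0863
grip_force: 0.0
```

{"fn": "play_rows", "kwargs": {"commands": [{"delta_pos": [0, 0, -0.2], "twist": [0, 0, 0], "grip": 0}, {"delta_pos": [0, 0, -0.5], "twist": [0, 0, 0], "grip": 0}, {"delta_pos": [0, 0, -0.8], "twist": [0, 0, 0], "grip": 0}, {"delta_pos": [0, 0, -1], "twist": [0, 0, 0], "grip": 0}]}}

```text
t: 16.35
tool_pos: [0.4293, 0.0762, 0.161]
orientation: [-0.0, 1.0, -0.0, 0.001]
ft_force: [-0.1, 0.0, 0.2]
finger_gap: 0.088
grip_force: 0.0
```

{"fn": "play_rows", "kwargs": {"commands": [{"delta_pos": [0.1, 0.2, -0.3], "twist": [0, 0, 0], "grip": 0}, {"delta_pos": [0.25, 0.5, -0.5], "twist": [0, 0, 0], "grip": 0}, {"delta_pos": [0.45, 0.82, -0.5], "twist": [0, 0, 0], "grip": 0}, {"delta_pos": [0.45, 0.82, -0.5], "twist": [0, 0, 0], "grip": 0}]}}

```text
t: 16.68
tool_pos: [0.4762, -0.0102, 0.2091]
orientation: [0.001, 1.0, -0.002, 0.001]
ft_force: [-0.2, 0.1, -0.7]
finger_gap: 0.0878
grip_force: 0.0
```

{"fn": "play_rows", "kwargs": {"commands": [{"delta_pos": [0.2, 0.35, 0], "twist": [0, 0, 0], "grip": 0}, {"delta_pos": [0.38, 0.7, 0], "twist": [0, 0, 0], "grip": 0}, {"delta_pos": [0.45, 0.82, 0], "twist": [0, 0, 0], "grip": 0}]}}

```text
t: 16.93
tool_pos: [0.5195, -0.091, 0.2068]
orientation: [0.001, 1.0, -0.001, -0.001]
ft_force: [0.9, 0.2, 0.9]
finger_gap: 0.0874
grip_force: 0.0
```

{"fn": "play_rows", "kwargs": {"commands": [{"delta_pos": [0.2, 0.35, 0], "twist": [0, 0, 0], "grip": 0}, {"delta_pos": [0.38, 0.7, 0], "twist": [0, 0, 0], "grip": 0}, {"delta_pos": [0.45, 0.82, 0], "twist": [0, 0, 0], "grip": 0}]}}

```text
t: 17.18
tool_pos: [0.5645, -0.173, 0.2065]
orientation: [0.0, 1.0, -0.001, -0.001]
ft_force: [0.3, -0.5, 0.1]
finger_gap: 0.088
grip_force: 0.0
```

{"fn": "play_rows", "kwargs": {"commands": [{"delta_pos": [0.2, 0.35, 0], "twist": [0, 0, 0], "grip": 0}, {"delta_pos": [0.38, 0.7, 0], "twist": [0, 0, 0], "grip": 0}, {"delta_pos": [0.46, 0.83, 0], "twist": [0, 0, 0], "grip": 0}, {"delta_pos": [0.46, 0.83, 0], "twist": [0, 0, 0], "grip": 0}, {"delta_pos": [0.46, 0.83, 0], "twist": [0, 0, 0], "grip": 0}, {"delta_pos": [0.46, 0.83, 0], "twist": [0, 0, 0], "grip": 0}]}}

```text
t: 17.68
tool_pos: [0.6096, -0.2515, 0.2081]
orientation: [-0.0, 1.0, 0.0, -0.0]
ft_force: [0.5, -0.1, -0.7]
finger_gap: 0.088
grip_force: 0.0
```

```bash
python3 -c "
import h;h.look('tall',(.611,-.254),.112,.0135,.015)"
```

```text
fit (np.float64(93.5), np.float64(0.6115), np.float64(-0.2535)) tcp [ 0.6096 -0.2515  0.2081] dt,0.1m: [ 0.019  0.02  -0.   ]
```

View pics/tall.png

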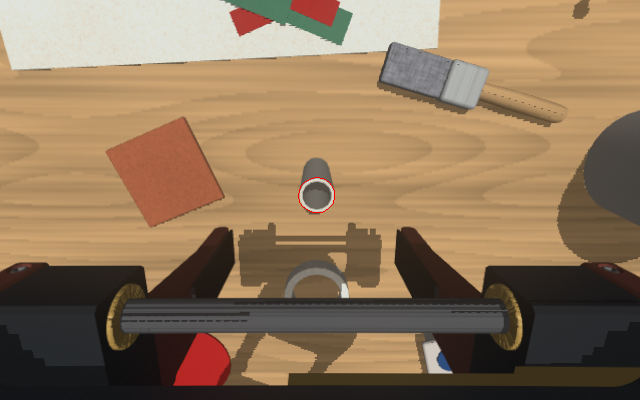

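{"fn": "play_rows", "kwargs": {"commands": [{"delta_pos": [0.015, 0.018, 0.25], "twist": [0, 0, 0], "grip": 0}, {"delta_pos": [0.015, 0.018, 0.5], "twist": [0, 0, 0], "grip": 0}, {"delta_pos": [0.015, 0.018, 0.75], "twist": [0, 0, 0], "grip": 0}, {"delta_pos": [0.015, 0.018, 1.0], "twist": [0, 0, 0], "grip": 0}, {"delta_pos": [0.015, 0.018, 1.0], "twist": [0, 0, 0], "grip": 0}]}}

```text
t: 18.15
tool_pos: [0.6086, -0.2519, 0.1023]
orientation: [-0.002, 1.0, 0.001, -0.004]
ft_force: [-1.2, 0.2, -1.3]
finger_gap: 0.0876
grip_force: 0.0
```

{"fn": "play_rows", "kwargs": {"commands": [{"delta_pos": [0, 0, 0.15], "twist": [0, 0, 0], "grip": 0}, {"delta_pos": [0, 0, 0.25], "twist": [0, 0, 0], "grip": 0.2}, {"delta_pos": [0, 0, 0.25], "twist": [0, 0, 0], "grip": 0.4}, {"delta_pos": [0, 0, 0.25], "twist": [0, 0, 0], "grip": 0.5}, {"delta_pos": [0, 0, 0.25], "twist": [0, 0, 0], "grip": 0.56}, {"delta_pos": [0, 0, 0.25], "twist": [0, 0, 0], "grip": 0.56}]}}

```text
t: 18.65
tool_pos: [0.6119, -0.2549, 0.0848]
orientation: [0.0, 1.0, -0.0, 0.001]
ft_force: [-0.7, -0.0, -0.3]
finger_gap: 0.0576
grip_force: 0.0
```

{"fn": "play_rows", "kwargs": {"commands": [{"delta_pos": [0, -0.012, 0], "twist": [0, 0, 0], "grip": 0.58}, {"delta_pos": [0, -0.012, 0], "twist": [0, 0, 0], "grip": 0.58}, {"delta_pos": [0, -0.012, 0], "twist": [0, 0, 0], "grip": 0.6}, {"delta_pos": [0, -0.012, 0], "twist": [0, 0, 0], "grip": 0.62}, {"delta_pos": [0, -0.012, 0], "twist": [0, 0, 0], "grip": 0.63}, {"delta_pos": [0, -0.012, 0], "twist": [0, 0, 0], "grip": 0.64}, {"delta_pos": [0, -0.012, 0], "twist": [0, 0, 0], "grip": 0.65}, {"delta_pos": [0, -0.012, 0], "twist": [0, 0, 0], "grip": 0.66}, {"delta_pos": [0, -0.012, 0], "twist": [0, 0, 0], "grip": 1}, {"delta_pos": [0, -0.012, 0], "twist": [0, 0, 0], "grip": 1}, {"delta_pos": [0, -0.012, 0], "twist": [0, 0, 0], "grip": 1}, {"delta_pos": [0, -0.012, 0], "twist": [0, 0, 0], "grip": 1}]}}

```text
t: 19.65
tool_pos: [0.6113, -0.2534, 0.0831]
orientation: [-0.0, 1.0, -0.0, -0.0]
ft_force: [-0.4, 0.5, 0.4]
finger_gap: 0.0306
grip_force: 15.0
```

{"fn": "play_rows", "kwargs": {"commands": [{"delta_pos": [0, 0, -0.1], "twist": [0, 0, 0], "grip": 1}, {"delta_pos": [0, 0, -0.3], "twist": [0, 0, 0], "grip": 1}, {"delta_pos": [0, 0, -0.6], "twist": [0, 0, 0], "grip": 1}, {"delta_pos": [0, 0, -0.85], "twist": [0, 0, 0], "grip": 1}, {"delta_pos": [0, 0, -1], "twist": [0, 0, 0], "grip": 1}]}}

```text
t: 20.07
tool_pos: [0.6119, -0.2539, 0.1877]
orientation: [0.001, 1.0, -0.0, 0.002]
ft_force: [0.5, 0.8, 0.2]
finger_gap: 0.0306
grip_force: 15.0
```

{"fn": "play_rows", "kwargs": {"commands": [{"delta_pos": [-0.1, -0.1, -0.15], "twist": [0, 0, 0], "grip": 1}, {"delta_pos": [-0.2, -0.3, -0.3], "twist": [0, 0, 0], "grip": 1}, {"delta_pos": [-0.35, -0.55, -0.3], "twist": [0, 0, 0], "grip": 1}, {"delta_pos": [-0.56, -0.82, -0.3], "twist": [0, 0, 0], "grip": 1}]}}

```text
t: 20.4
tool_pos: [0.5556, -0.1714, 0.2149]
orientation: [0.001, 1.0, -0.001, 0.001]
ft_force: [0.1, 0.3, -1.5]
finger_gap: 0.0302
grip_force: 15.0
```

{"fn": "play_rows", "kwargs": {"commands": [{"delta_pos": [-0.17, -0.25, 0], "twist": [0, 0, 0], "grip": 1}, {"delta_pos": [-0.35, -0.5, 0], "twist": [0, 0, 0], "grip": 1}, {"delta_pos": [-0.48, -0.7, 0], "twist": [0, 0, 0], "grip": 1}, {"delta_pos": [-0.56, -0.82, 0], "twist": [0, 0, 0], "grip": 1}]}}

```text
t: 20.73
tool_pos: [0.4981, -0.0877, 0.2144]
orientation: [-0.0, 1.0, 0.001, 0.001]
ft_force: [-0.2, 0.1, -1.2]
finger_gap: 0.0302
grip_force: 15.0
```

{"fn": "play_rows", "kwargs": {"commands": [{"delta_pos": [-0.17, -0.25, 0], "twist": [0, 0, 0], "grip": 1}, {"delta_pos": [-0.35, -0.5, 0], "twist": [0, 0, 0], "grip": 1}, {"delta_pos": [-0.48, -0.7, 0], "twist": [0, 0, 0], "grip": 1}, {"delta_pos": [-0.56, -0.82, 0], "twist": [0, 0, 0], "grip": 1}]}}

```text
t: 21.07
tool_pos: [0.4422, -0.006, 0.2143]
orientation: [-0.0, 1.0, 0.0, 0.001]
ft_force: [-0.4, 0.3, -0.4]
finger_gap: 0.0304
grip_force: 15.0
```

{"fn": "play_rows", "kwargs": {"commands": [{"delta_pos": [-0.17, -0.25, 0], "twist": [0, 0, 0], "grip": 1}, {"delta_pos": [-0.35, -0.5, 0], "twist": [0, 0, 0], "grip": 1}, {"delta_pos": [-0.48, -0.7, 0], "twist": [0, 0, 0], "grip": 1}, {"delta_pos": [-0.58, -0.84, 0], "twist": [0, 0, 0], "grip": 1}, {"delta_pos": [-0.58, -0.84, 0], "twist": [0, 0, 0], "grip": 1}, {"delta_pos": [-0.58, -0.84, 0], "twist": [0, 0, 0], "grip": 1}, {"delta_pos": [-0.58, -0.84, 0], "twist": [0, 0, 0], "grip": 1}]}}

```text
t: 21.65
tool_pos: [0.3858, 0.076, 0.2134]
orientation: [0.0, 1.0, -0.0, 0.0]
ft_force: [0.5, -0.2, -0.5]
finger_gap: 0.0302
grip_force: 15.0
```

```bash
python3 -c "
import h;h.look('mid2',(.429,.076),.086,.0235,.025)"
```

```text
fit (np.float64(86.2), np.float64(0.429), np.float64(0.076)) tcp [0.3858 0.076  0.2134] dt,0.1m: [ 0.432 -0.001  0.   ]
```

View pics/mid2.png

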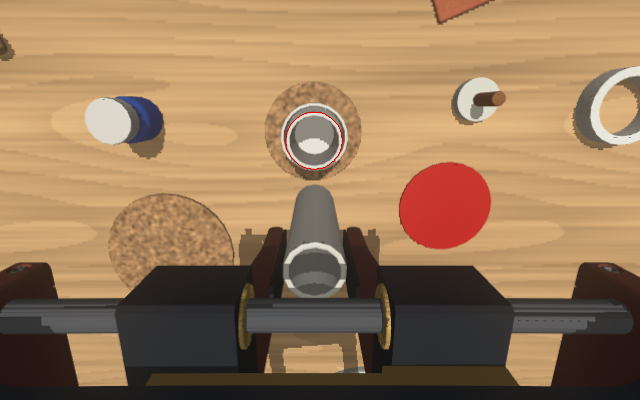

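The middle pot stands inside the low one with its rim at (315,140), and the tall pot is upright in the fingers. I'll move 43 mm forward and lower it.

{"fn": "play_rows", "kwargs": {"commands": [{"delta_pos": [0.15, 0, 0], "twist": [0, 0, 0], "grip": 1}, {"delta_pos": [0.3, 0, 0], "twist": [0, 0, 0], "grip": 1}, {"delta_pos": [0.43, 0, 0], "twist": [0, 0, 0], "grip": 1}, {"delta_pos": [0.43, 0, 0], "twist": [0, 0, 0], "grip": 1}, {"delta_pos": [0.43, 0, 0], "twist": [0, 0, 0], "grip": 1}, {"delta_pos": [0.43, 0, 0], "twist": [0, 0, 0], "grip": 1}]}}

```text
t: 22.2
tool_pos: [0.4282, 0.076, 0.2129]
orientation: [0.0, 1.0, -0.001, -0.001]
ft_force: [-0.6, -0.4, -0.0]
finger_gap: 0.0309
grip_force: 15.0
```

{"fn": "play_rows", "kwargs": {"commands": [{"delta_pos": [0, 0, 0.1], "twist": [0, 0, 0], "grip": 1}, {"delta_pos": [0, 0, 0.2], "twist": [0, 0, 0], "grip": 1}, {"delta_pos": [0, 0, 0.3], "twist": [0, 0, 0], "grip": 1}, {"delta_pos": [0, 0, 0.4], "twist": [0, 0, 0], "grip": 1}, {"delta_pos": [0, 0, 0.5], "twist": [0, 0, 0], "grip": 1}, {"delta_pos": [0, 0, 0.6], "twist": [0, 0, 0], "grip": 1}, {"delta_pos": [0, 0, 0.7], "twist": [0, 0, 0], "grip": 1}, {"delta_pos": [0, 0, 0.8], "twist": [0, 0, 0], "grip": 1}, {"delta_pos": [0, 0, 0.9], "twist": [0, 0, 0], "grip": 1}, {"delta_pos": [0, 0, 1], "twist": [0, 0, 0], "grip": 1}, {"delta_pos": [0, 0, 1], "twist": [0, 0, 0], "grip": 1}, {"delta_pos": [0, 0, 1], "twist": [0, 0, 0], "grip": 1}]}}

```text
t: 23.2
tool_pos: [0.428, 0.0765, 0.1124]
orientation: [0.0, 1.0, -0.0, -0.001]
ft_force: [-0.4, -0.4, -0.4]
finger_gap: 0.0304
grip_force: 15.0
```

{"fn": "play_rows", "kwargs": {"commands": [{"delta_pos": [0, 0, 0.05], "twist": [0, 0, 0], "grip": 1}, {"delta_pos": [0, 0, 0.1], "twist": [0, 0, 0], "grip": 1}, {"delta_pos": [0, 0, 0.13], "twist": [0, 0, 0], "grip": 1}, {"delta_pos": [0, 0, 0.15], "twist": [0, 0, 0], "grip": 1}, {"delta_pos": [0, 0, 0.16], "twist": [0, 0, 0], "grip": 1}, {"delta_pos": [0, 0, 0.16], "twist": [0, 0, 0], "grip": 1}, {"delta_pos": [0, 0, 0.16], "twist": [0, 0, 0], "grip": 1}]}}

```text
t: 23.78
tool_pos: [0.4284, 0.0765, 0.0972]
orientation: [0.0, 1.0, -0.0, 0.0]
ft_force: [0.4, 0.1, -0.8]
finger_gap: 0.0301
grip_force: 15.0
```

{"fn": "play_rows", "kwargs": {"commands": [{"delta_pos": [0, 0, 0.01], "twist": [0, 0, 0], "grip": 1}, {"delta_pos": [0, 0, 0.02], "twist": [0, 0, 0], "grip": 1}, {"delta_pos": [0, 0, 0.02], "twist": [0, 0, 0], "grip": 1}, {"delta_pos": [0, 0, 0.02], "twist": [0, 0, 0], "grip": 1}]}}

```text
t: 24.12
tool_pos: [0.4283, 0.0765, 0.0951]
orientation: [-0.0, 1.0, -0.0, -0.0]
ft_force: [0.4, -0.1, -1.0]
finger_gap: 0.0304
grip_force: 15.0
```

{"fn": "play_rows", "kwargs": {"commands": [{"delta_pos": [0, 0, 0.01], "twist": [0, 0, 0], "grip": 1}, {"delta_pos": [0, 0, 0.015], "twist": [0, 0, 0], "grip": 1}, {"delta_pos": [0, 0, 0.015], "twist": [0, 0, 0], "grip": 1}, {"delta_pos": [0, 0, 0.015], "twist": [0, 0, 0], "grip": 1}]}}

```text
t: 24.45
tool_pos: [0.4289, 0.0766, 0.095]
orientation: [-0.0, 1.0, -0.0, 0.001]
ft_force: [-1.6, -0.3, 5.8]
finger_gap: 0.0304
grip_force: 15.0
```

{"fn": "play_rows", "kwargs": {"commands": [{"delta_pos": [0, 0, -0.01], "twist": [0, 0, 0], "grip": 1}, {"delta_pos": [0, 0, -0.01], "twist": [0, 0, 0], "grip": 1}, {"delta_pos": [0, 0, -0.01], "twist": [0, 0, 0], "grip": 0.62}, {"delta_pos": [0, 0, -0.01], "twist": [0, 0, 0], "grip": 0.58}, {"delta_pos": [0, 0, -0.01], "twist": [0, 0, 0], "grip": 0.5}, {"delta_pos": [0, 0, -0.01], "twist": [0, 0, 0], "grip": 0.4}, {"delta_pos": [0, 0, -0.01], "twist": [0, 0, 0], "grip": 0.2}, {"delta_pos": [0, 0, -0.01], "twist": [0, 0, 0], "grip": 0.1}, {"delta_pos": [0, 0, -0.01], "twist": [0, 0, 0], "grip": 0}, {"delta_pos": [0, 0, -0.01], "twist": [0, 0, 0], "grip": 0}]}}

```text
t: 25.28
tool_pos: [0.4283, 0.0765, 0.0946]
orientation: [0.0, 1.0, -0.0, -0.0]
ft_force: [0.6, -0.1, 0.4]
finger_gap: 0.0733
grip_force: 0.0
```

{"fn": "play_rows", "kwargs": {"commands": [{"delta_pos": [0, 0, -0.2], "twist": [0, 0, 0], "grip": 0}, {"delta_pos": [0, 0, -0.5], "twist": [0, 0, 0], "grip": 0}, {"delta_pos": [0, 0, -0.8], "twist": [0, 0, 0], "grip": 0}, {"delta_pos": [0, 0, -1], "twist": [0, 0, 0], "grip": 0}, {"delta_pos": [0, 0, -1], "twist": [0, 0, 0], "grip": 0}]}}

```text
t: 25.7
tool_pos: [0.43, 0.0767, 0.2]
orientation: [-0.0, 1.0, -0.0, 0.004]
ft_force: [0.3, -0.7, 1.2]
finger_gap: 0.0878
grip_force: 0.0
```

{"fn": "play_rows", "kwargs": {"commands": [{"delta_pos": [0, 0.3, 0], "twist": [0, 0, 0], "grip": 0}, {"delta_pos": [0.05, 0.6, 0], "twist": [0, 0, 0], "grip": 0}, {"delta_pos": [0.1, 0.9, 0], "twist": [0, 0, 0], "grip": 0}]}}

```text
t: 25.95
tool_pos: [0.4381, -0.0141, 0.194]
orientation: [-0.0, 1.0, 0.001, -0.0]
ft_force: [0.9, 0.6, 0.4]
finger_gap: 0.088
grip_force: 0.0
```

{"fn": "play_rows", "kwargs": {"commands": [{"delta_pos": [0.05, 0.3, 0.2], "twist": [0, 0, 0], "grip": 0}, {"delta_pos": [0.15, 0.6, 0.4], "twist": [0, 0, 0], "grip": 0}, {"delta_pos": [0.25, 0.87, 0.5], "twist": [0, 0, 0], "grip": 0}, {"delta_pos": [0.25, 0.87, 0.5], "twist": [0, 0, 0], "grip": 0}, {"delta_pos": [0.25, 0.87, 0.5], "twist": [0, 0, 0], "grip": 0}, {"delta_pos": [0.25, 0.87, 0.5], "twist": [0, 0, 0], "grip": 0}]}}

```text
t: 26.45
tool_pos: [0.4631, -0.1, 0.1444]
orientation: [-0.0, 1.0, -0.0, -0.0]
ft_force: [-0.1, -0.1, 0.8]
finger_gap: 0.0879
grip_force: 0.0
```

```bash
python3 -c "
import h,cv2
h.look('cap',(.4636,-.1008),.014,.0135,.0225,False)
im=cv2.imread('pics/cap.png');s=h.arm.get_state();c=h.cam('wrist',s)
cv2.polylines(im,[h.circ(c,(.4636,-.1008,.054),.007).round().astype(int)],True,(255,0,0),1)
cv2.imwrite('pics/cap.png',cv2.resize(im[60:260,180:480],None,fx=2.5,fy=2.5,interpolation=cv2.INTER_NEAREST))"
```

```text
fit (0, 0.4636, -0.1008) tcp [ 0.4631 -0.1     0.1444] dt,0.1m: [ 0.005  0.008 -0.   ]
```

View pics/cap.png

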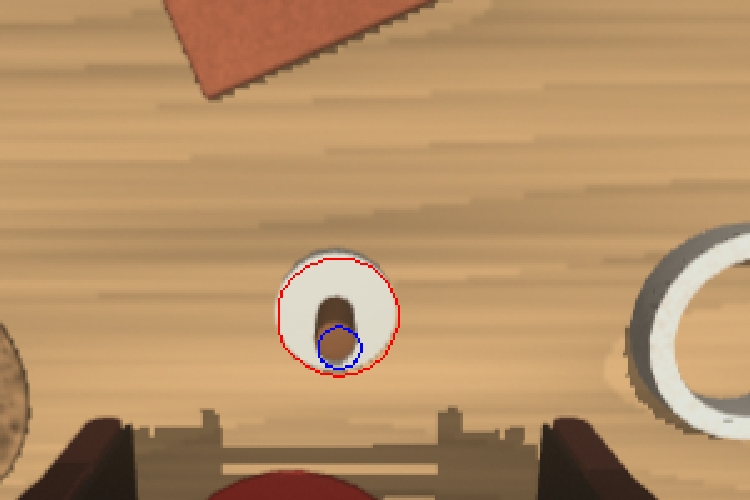

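In the crop the peg top sits at about (337,342) and the drawn circle at (340,348), so the cap is about 2 mm further in +x and 1 mm in +y: (0.4655, -0.0998). I'll go down over the peg.

{"fn": "play_rows", "kwargs": {"commands": [{"delta_pos": [0.022, 0, 0.25], "twist": [0, 0, 0], "grip": 0}, {"delta_pos": [0.022, 0, 0.5], "twist": [0, 0, 0], "grip": 0}, {"delta_pos": [0.022, 0, 0.75], "twist": [0, 0, 0], "grip": 0.2}, {"delta_pos": [0.022, 0, 1.0], "twist": [0, 0, 0], "grip": 0.3}, {"delta_pos": [0.022, 0, 1.0], "twist": [0, 0, 0], "grip": 0.4}]}}

```text
t: 26.92
tool_pos: [0.4629, -0.0984, 0.0401]
orientation: [-0.001, 1.0, 0.001, -0.003]
ft_force: [0.3, 0.6, -0.7]
finger_gap: 0.0714
grip_force: 0.0
```

{"fn": "play_rows", "kwargs": {"commands": [{"delta_pos": [0, 0, 0.1], "twist": [0, 0, 0], "grip": 0.5}, {"delta_pos": [0, 0, 0.18], "twist": [0, 0, 0], "grip": 0.6}, {"delta_pos": [0, 0, 0.23], "twist": [0, 0, 0], "grip": 0.7}, {"delta_pos": [0, 0, 0.23], "twist": [0, 0, 0], "grip": 0.7}, {"delta_pos": [0, 0, 0.23], "twist": [0, 0, 0], "grip": 0.7}, {"delta_pos": [0, 0, 0.23], "twist": [0, 0, 0], "grip": 0.7}]}}

```text
t: 27.42
tool_pos: [0.4661, -0.1007, 0.0226]
orientation: [0.0, 1.0, -0.0, 0.001]
ft_force: [-0.5, 0.4, 0.5]
finger_gap: 0.0312
grip_force: 0.0
```

{"fn": "play_rows", "kwargs": {"commands": [{"delta_pos": [-0.005, -0.008, 0.01], "twist": [0, 0, 0], "grip": 0.7}, {"delta_pos": [-0.005, -0.008, 0.01], "twist": [0, 0, 0], "grip": 0.74}, {"delta_pos": [-0.005, -0.008, 0.01], "twist": [0, 0, 0], "grip": 0.78}, {"delta_pos": [-0.005, -0.008, 0.01], "twist": [0, 0, 0], "grip": 0.8}, {"delta_pos": [-0.005, -0.008, 0.01], "twist": [0, 0, 0], "grip": 0.82}, {"delta_pos": [-0.005, -0.008, 0.01], "twist": [0, 0, 0], "grip": 0.83}, {"delta_pos": [-0.005, -0.008, 0.01], "twist": [0, 0, 0], "grip": 0.84}, {"delta_pos": [-0.005, -0.008, 0.01], "twist": [0, 0, 0], "grip": 0.85}, {"delta_pos": [-0.005, -0.008, 0.01], "twist": [0, 0, 0], "grip": 1}, {"delta_pos": [-0.005, -0.008, 0.01], "twist": [0, 0, 0], "grip": 1}, {"delta_pos": [-0.005, -0.008, 0.01], "twist": [0, 0, 0], "grip": 1}, {"delta_pos": [-0.005, -0.008, 0.01], "twist": [0, 0, 0], "grip": 1}]}}

```text
t: 28.42
tool_pos: [0.465, -0.0997, 0.0207]
orientation: [-0.0, 1.0, -0.0, 0.0]
ft_force: [-0.2, 0.6, 1.0]
finger_gap: 0.0136
grip_force: 15.0
```

{"fn": "play_rows", "kwargs": {"commands": [{"delta_pos": [0, 0, -0.1], "twist": [0, 0, 0], "grip": 1}, {"delta_pos": [0, 0, -0.3], "twist": [0, 0, 0], "grip": 1}, {"delta_pos": [0, 0, -0.6], "twist": [0, 0, 0], "grip": 1}, {"delta_pos": [0, 0, -0.85], "twist": [0, 0, 0], "grip": 1}, {"delta_pos": [0, 0, -1], "twist": [0, 0, 0], "grip": 1}]}}

```text
t: 28.83
tool_pos: [0.4659, -0.1, 0.1247]
orientation: [0.001, 1.0, -0.0, 0.002]
ft_force: [-0.2, 0.5, -0.4]
finger_gap: 0.0138
grip_force: 15.0
```

{"fn": "play_rows", "kwargs": {"commands": [{"delta_pos": [0, 0, -0.25], "twist": [0, 0, 0], "grip": 1}, {"delta_pos": [-0.1, -0.1, -0.5], "twist": [0, 0, 0], "grip": 1}, {"delta_pos": [-0.3, -0.25, -0.7], "twist": [0, 0, 0], "grip": 1}, {"delta_pos": [-0.5, -0.5, -0.7], "twist": [0, 0, 0], "grip": 1}, {"delta_pos": [-0.7, -0.8, -0.7], "twist": [0, 0, 0], "grip": 1}]}}

```text
t: 29.25
tool_pos: [0.3948, -0.0199, 0.193]
orientation: [0.0, 1.0, -0.001, 0.002]
ft_force: [0.3, 0.3, -0.5]
finger_gap: 0.0137
grip_force: 15.0
```

{"fn": "play_rows", "kwargs": {"commands": [{"delta_pos": [-0.05, -0.25, 0], "twist": [0, 0, 0], "grip": 1}, {"delta_pos": [-0.08, -0.5, 0], "twist": [0, 0, 0], "grip": 1}, {"delta_pos": [-0.1, -0.75, 0], "twist": [0, 0, 0], "grip": 1}, {"delta_pos": [-0.1, -0.9, 0], "twist": [0, 0, 0], "grip": 1}, {"delta_pos": [-0.1, -0.96, 0], "twist": [0, 0, 0], "grip": 1}, {"delta_pos": [-0.1, -0.96, 0], "twist": [0, 0, 0], "grip": 1}, {"delta_pos": [-0.1, -0.96, 0], "twist": [0, 0, 0], "grip": 1}, {"delta_pos": [-0.1, -0.96, 0], "twist": [0, 0, 0], "grip": 1}]}}

```text
t: 29.92
tool_pos: [0.3851, 0.0755, 0.1908]
orientation: [0.0, 1.0, -0.0, -0.0]
ft_force: [0.8, -0.4, -1.2]
finger_gap: 0.0135
grip_force: 15.0
```

```bash
python3 -c "
import h;h.look('tall2',(.428,.0765),.124,.0135,.015)"
```

```text
fit (np.float64(92.2), np.float64(0.4285), np.float64(0.0765)) tcp [0.3851 0.0755 0.1908] dt,0.1m: [ 0.434 -0.01  -0.   ]
```

View pics/tall2.png

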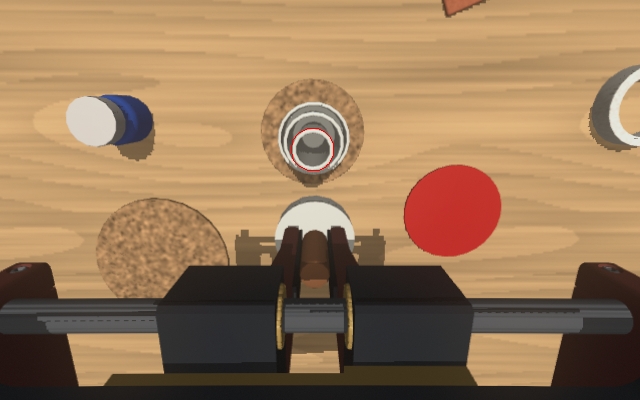

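The nest stands upright with the tall rim fitted at (313,149), and the cap hangs level in the fingers. I'll move 43 mm forward and lower it.

{"fn": "play_rows", "kwargs": {"commands": [{"delta_pos": [0.15, -0.01, 0], "twist": [0, 0, 0], "grip": 1}, {"delta_pos": [0.3, -0.01, 0], "twist": [0, 0, 0], "grip": 1}, {"delta_pos": [0.43, -0.01, 0], "twist": [0, 0, 0], "grip": 1}, {"delta_pos": [0.43, -0.01, 0], "twist": [0, 0, 0], "grip": 1}, {"delta_pos": [0.43, -0.01, 0], "twist": [0, 0, 0], "grip": 1}, {"delta_pos": [0.43, -0.01, 0], "twist": [0, 0, 0], "grip": 1}, {"delta_pos": [0.43, -0.01, 0], "twist": [0, 0, 0], "grip": 1}]}}

```text
t: 30.55
tool_pos: [0.4276, 0.077, 0.1908]
orientation: [-0.0, 1.0, -0.0, -0.0]
ft_force: [0.3, -0.3, 0.0]
finger_gap: 0.0137
grip_force: 15.0
```

{"fn": "play_rows", "kwargs": {"commands": [{"delta_pos": [0, 0, 0.08], "twist": [0, 0, 0], "grip": 1}, {"delta_pos": [0, 0, 0.16], "twist": [0, 0, 0], "grip": 1}, {"delta_pos": [0, 0, 0.24], "twist": [0, 0, 0], "grip": 1}, {"delta_pos": [0, 0, 0.32], "twist": [0, 0, 0], "grip": 1}, {"delta_pos": [0, 0, 0.38], "twist": [0, 0, 0], "grip": 1}, {"delta_pos": [0, 0, 0.42], "twist": [0, 0, 0], "grip": 1}, {"delta_pos": [0, 0, 0.46], "twist": [0, 0, 0], "grip": 1}, {"delta_pos": [0, 0, 0.5], "twist": [0, 0, 0], "grip": 1}, {"delta_pos": [0, 0, 0.52], "twist": [0, 0, 0], "grip": 1}, {"delta_pos": [0, 0, 0.52], "twist": [0, 0, 0], "grip": 1}, {"delta_pos": [0, 0, 0.52], "twist": [0, 0, 0], "grip": 1}]}}

```text
t: 31.47
tool_pos: [0.4281, 0.0773, 0.1388]
orientation: [-0.0, 1.0, -0.0, 0.0]
ft_force: [-1.1, 0.0, -0.6]
finger_gap: 0.0133
grip_force: 15.0
```

{"fn": "play_rows", "kwargs": {"commands": [{"delta_pos": [0, 0, 0.01], "twist": [0, 0, 0], "grip": 1}, {"delta_pos": [0, 0, 0.02], "twist": [0, 0, 0], "grip": 1}, {"delta_pos": [0, 0, 0.02], "twist": [0, 0, 0], "grip": 1}, {"delta_pos": [0, 0, 0.02], "twist": [0, 0, 0], "grip": 1}]}}

```text
t: 31.8
tool_pos: [0.4281, 0.0773, 0.1367]
orientation: [-0.0, 1.0, -0.0, 0.0]
ft_force: [0.4, -0.2, -0.2]
finger_gap: 0.0137
grip_force: 15.0
```

{"fn": "play_rows", "kwargs": {"commands": [{"delta_pos": [0, 0, 0.01], "twist": [0, 0, 0], "grip": 1}, {"delta_pos": [0, 0, 0.02], "twist": [0, 0, 0], "grip": 1}, {"delta_pos": [0, 0, 0.02], "twist": [0, 0, 0], "grip": 1}, {"delta_pos": [0, 0, 0.02], "twist": [0, 0, 0], "grip": 1}]}}

```text
t: 32.13
tool_pos: [0.428, 0.0773, 0.1346]
orientation: [-0.0, 1.0, -0.0, 0.0]
ft_force: [-0.2, -0.2, 0.1]
finger_gap: 0.0133
grip_force: 15.0
```

{"fn": "play_rows", "kwargs": {"commands": [{"delta_pos": [0, 0, 0.01], "twist": [0, 0, 0], "grip": 1}, {"delta_pos": [0, 0, 0.01], "twist": [0, 0, 0], "grip": 1}, {"delta_pos": [0, 0, 0.01], "twist": [0, 0, 0], "grip": 1}, {"delta_pos": [0, 0, 0.01], "twist": [0, 0, 0], "grip": 1}]}}

```text
t: 32.47
tool_pos: [0.4284, 0.0773, 0.1346]
orientation: [-0.0, 1.0, -0.0, 0.001]
ft_force: [-1.2, -0.5, 5.4]
finger_gap: 0.0136
grip_force: 15.0
```

Seated at the expected height, with contact force rising. I'll release and back off.

{"fn": "play_rows", "kwargs": {"commands": [{"delta_pos": [0, 0, -0.008], "twist": [0, 0, 0], "grip": 1}, {"delta_pos": [0, 0, -0.008], "twist": [0, 0, 0], "grip": 1}, {"delta_pos": [0, 0, -0.008], "twist": [0, 0, 0], "grip": 0.8}, {"delta_pos": [0, 0, -0.008], "twist": [0, 0, 0], "grip": 0.75}, {"delta_pos": [0, 0, -0.008], "twist": [0, 0, 0], "grip": 0.6}, {"delta_pos": [0, 0, -0.008], "twist": [0, 0, 0], "grip": 0.5}, {"delta_pos": [0, 0, -0.008], "twist": [0, 0, 0], "grip": 0.4}, {"delta_pos": [0, 0, -0.008], "twist": [0, 0, 0], "grip": 0.3}, {"delta_pos": [0, 0, -0.008], "twist": [0, 0, 0], "grip": 0.3}]}}

```text
t: 33.22
tool_pos: [0.428, 0.0773, 0.1344]
orientation: [-0.0, 1.0, -0.0, -0.0]
ft_force: [0.9, 0.1, -0.1]
finger_gap: 0.052
grip_force: 0.0
```

{"fn": "play_rows", "kwargs": {"commands": [{"delta_pos": [0, 0, -0.2], "twist": [0, 0, 0], "grip": 0.3}, {"delta_pos": [0, 0, -0.5], "twist": [0, 0, 0], "grip": 0.3}, {"delta_pos": [0, 0, -0.8], "twist": [0, 0, 0], "grip": 0.3}, {"delta_pos": [0, 0, -1], "twist": [0, 0, 0], "grip": 0.3}, {"delta_pos": [0, 0, -1], "twist": [0, 0, 0], "grip": 0.3}, {"delta_pos": [0, 0, -1], "twist": [0, 0, 0], "grip": 0.3}, {"delta_pos": [0, 0, -1], "twist": [0, 0, 0], "grip": 0.3}]}}

```text
t: 33.8
tool_pos: [0.4278, 0.0773, 0.2333]
orientation: [0.0, 1.0, -0.0, -0.001]
ft_force: [-0.6, 0.3, 0.5]
finger_gap: 0.0613
grip_force: 0.0
```

```bash
python3 -c "
import h,cv2;im=h.arm.camera('scene')[:,:,::-1]
cv2.imwrite('pics/end.png',cv2.resize(im[100:300,250:550],None,fx=2.5,fy=2.5))"
```

```text
(no output)
```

View pics/end.png

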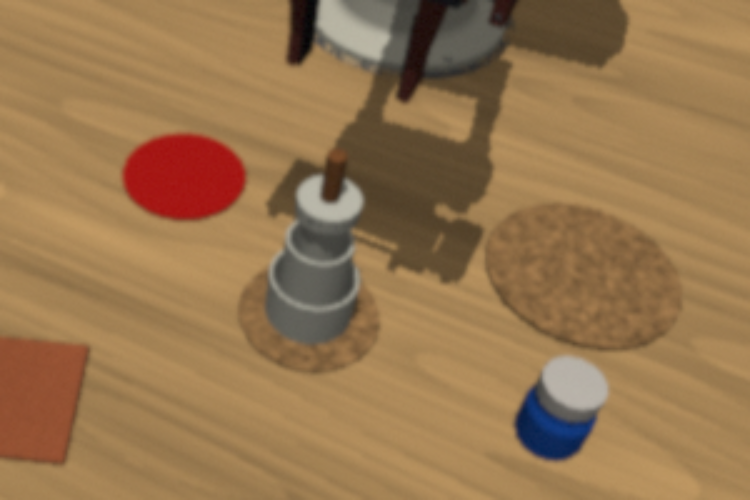

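The nest stands upright on the small cork mat with the cap level on top at (330,200). The jar is in place and the gripper is clear, so I'm handing it in.

```bash
python3 -c "
from workcell import arm;print(arm.close_job())"
```

```text
the job is handed in; nothing more can be done
None
```

The low, middle and tall pots are nested upright on the small cork mat with the cap level on top, the jar and tape were left alone, and the job is handed in at about 34 s (no verdict was returned).

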